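# Clear the specimen carousel and hold its index plunger back

## Task

Pull the steel rod up out of the socket on the specimen carousel, lower it into the steel beaker without dropping it from a height, and let go of it there, standing or leaning on the rim. Then pull the carousel's sprung index plunger all the way back by its knob, so its pin is clear of the seat hole, and finish while still holding it there with the gripper. Keep the beaker upright and leave the jar, the dish and the slide box where they stand.

Things in the scene. Friction and masses are not known exactly. Their poses are not given: they have to be found in the camera images.
- carousel: Specimen carousel fixed to the bench: round white base 200 mm across, black disc 156 mm across, 32 to 70 mm high, dark holes round its rim (it does not turn here). Beside the disc on its -y side an aluminium bracket, 40 mm wide, 80 mm high, outer face 122 mm from the centre, carries the plunger. Origin: on the bench at the disc's centre, z up.
- socket_mouth (a point): Centre of the mouth of the aluminium socket on the disc, 135 mm above the bench, 30 mm from the disc's centre towards the carousel's +y: an upright tube 24 mm across outside, bore 14 mm, 60 mm deep.
- plunger (a joint): Travel of the index plunger in metres: 0 = pin seated 10 mm deep in the disc's rim, 0.016 = fully back against its stop. It slides level, outwards from the disc along the carousel's -y axis. Its spring pulls it back in with about 2.5 N when seated and 6 N when fully back; it shuts again as soon as it is let go.
- knob_grip (a point): Middle of the plunger's steel knob, on its axis, 55 mm above the bench; moves with the plunger, axes parallel to the carousel's. The knob lies level along the carousel's y, outside the bracket: waist 22 mm across, 36 mm long (this point its middle), then an end flange 30 mm across, 6 mm thick, farthest from the disc. Free all round, only bench below.
- rod_mid (a point): Centre of the loose steel rod, half-way up. 160 mm long, about 60 g: shaft 10 mm across for the lower 95 mm, handle 14 mm across for the top 58 mm. z points to the handle end. It starts upright in the carousel's socket, its foot 75 mm above the bench and 60 mm of it inside; it may lean a few degrees.
- rod_foot (a point): Centre of the lower end face of the rod, 80 mm below rod_mid along the rod.
- beaker: Open steel beaker without handle, loose, 0.4 kg, 85 mm high, mouth 80 mm across outside, wall 4 mm, slightly narrower at the foot, floor about 5 mm thick. Origin: centre of its underside, z up. It stands at one of three places on the robot's right, which it may have swapped with the jar and the dish.
- jar: Amber glass jar with black lid, 62 mm across, 85 mm high, closed; bystander. Origin: centre of its underside.
- dish: Low white ceramic dish, 90 mm across, 35 mm high; bystander. Origin: centre of its underside.
- slide_box: Grey slide box, 84 by 100 by 30 mm, closed; bystander. Origin: centre of its underside.

How it is judged (in metres and radians):
On the way, in this order (a step that is already met when the one before it is completed fails the run):
1. the rod is drawn clear of the socket (z of rod_foot in the frame of carousel above 0.136 m), for 0.1 s.
2. the rod stands in the upright beaker, let go (horizontal distance between rod_foot and beaker below 0.04 m and z of rod_foot in the frame of beaker between -0.005 and 0.03 m and angle between beaker's own z axis and vertical below 0.12 rad and contact force between the fingers and rod below 0.1 N), for 0.3 s.
3. the plunger is pulled fully back (value of joint plunger above 0.0135 m and contact force between the fingers and carousel above 1 N), for 0.5 s.
At the end, for the whole second after the job is handed in: The gripper's fingers still hold the plunger at least 13.5 mm back of its 16 mm travel (pin clear of its seat hole), while the rod rests untouched in the beaker, its foot within 40 mm of the beaker's axis and less than 30 mm above its underside, and the beaker stands upright (within 0.12 rad) (all of step 3 and contact force between the arm and rod below 0.1 N and linear speed of rod below 0.02 m/s and horizontal distance between rod_foot and beaker below 0.04 m and z of rod_foot in the frame of beaker between -0.005 and 0.03 m and angle between beaker's own z axis and vertical below 0.12 rad); the arm keeps its last pose, push and grip.
It fails at once if the jar is shifted by more than 30 mm or tipped (distance of jar from where it was at the start of the episode above 0.03 m or angle between jar's own z axis and vertical above 0.3 rad).
It fails at once if the dish is shifted by more than 30 mm or tipped (distance of dish from where it was at the start of the episode above 0.03 m or angle between dish's own z axis and vertical above 0.3 rad).
It fails at once if the slide box is shifted by more than 30 mm or tipped (distance of slide_box from where it was at the start of the episode above 0.03 m or angle between slide_box's own z axis and vertical above 0.3 rad).
It fails at once if the rod is dropped from a height (falls freely faster than 1 m/s) (linear speed of rod above 1 m/s and contact force between the fingers and rod below 0.1 N).
It also fails if it takes over 58 s, if anything falls off the work surface, if the arm or the gripper's body presses on something with over 40 N, if the wrist force passes 120 N, or if a joint passes its speed limit or range.

## Robot

A 6-joint arm with a two-finger parallel gripper is mounted at the origin on the work surface. World frame = base frame: x ahead of the robot, y to its left, z up, the work surface at z = 0. Lengths are in m, angles in degrees, forces in N, time in s.
With the tool pointing down it reaches from about 0.375 to 0.9 m from the base axis. Payload 3.1 kg.
Tool frame: the origin (TCP) lies midway between the tips of the shut fingers; the grasp point (between the pads) lies 19 mm behind it; z points along the fingers, y is the line along which they close (so a half turn about z gives the same grasp; the last joint's range is limited). The gripper opens to 85 mm and grips with 20 to 120 N. Pads are 22 mm wide; open, the fingers measure 114 mm over their backs; the gripper's body (76 mm by 85 mm) begins 54 mm behind the grasp point. The pads swing forward as they close: fully open they stand 13 mm farther back than shut.
Start: joints at [-74.227, 30.224, 82.088, -0, 67.689, -10.227], TCP at [0.274, -0.562, 0.231] pointing down, gripper open.
Joint ranges: [-176.69, 176.69], [-43.24, 126.21], [12.49, 139.97], [-82, 262], [0, 151.66], [-163.58, 163.58]. Speed limits (degrees/s): [159.86, 159.86, 180, 180, 180, 180].

## Interface

Orientations are given as [roll, pitch, yaw] about the fixed x, y, z axes, in that order (R = Rz(yaw) Ry(pitch) Rx(roll)).
In Python, from bench import * gives the robot as it stands. The module is installed in compiled form; this text tells all that it offers.
- The arm moves only by the shell command python3 -m jog 'ROWS' [FORCE]. ROWS is JSON, a list of rows, each a list of 7 numbers: the closure in counts, from 0 (fully open) to 255 (shut), then the shift along the tool's x, y, z in mm, then the turn, a rotation vector about the tool's x, y, z in degrees. In form: [[fingers, tx, ty, tz, ax, ay, az], ...]. A call has 1 to 5 rows; each row is the pose to reach, as a shift and turn from the pose commanded when the call began, along the tool's axes at that moment; what a row does not reach only later rows make up. A row lasts 1/12 s, in which the tool goes at most 41.7 mm and 7.16 degrees, less where a joint would pass 70% of its speed; a pose out of reach is approached as far as the arm can. A call with a gripper value outside its range is refused whole. The fingers move at their own pace and stop on an object; FORCE is the grip in N (left out, the last holds). Time passes only in rows, so rows that repeat a pose let the fingers close. It gives the time, the measured TCP pose, the force, the opening and the grip force at its end, in the units of the state.
- state(): the state, without advancing time (a new reading comes with each control period).
- camera(name): name is "scene" or "top" or "wrist"; returns the picture (400x640x3 uint8, blue, green, red); there is no depth.
- calibration(name): a dict with "fx", "fy", "cx", "cy" (pixels), "eye" and "attitude" of the camera in the world; the wrist camera has in their place "tool_from_camera" (4x4, takes a point from camera to tool coordinates, whose origin is the TCP and whose axes are the flange's). Camera axes: x right, y up, looking along -z (the intrinsics and any distortion apply to the point x, -y, -z); pixel columns grow to the right and rows downward; lengths in m; the calibration is good to about 2 mm. A picture is of the moment at which its call begins: read the wrist's pose just before it. calibration takes no time and is no camera call.
- job_done(): hands the job in; it is judged then, once.
Trained networks look in the newest picture that a camera, given by its name, has taken for a name from the list of things; names that differ only in an ending like _2 or _b are one class to them, and where a whole thing is asked for, a point or a joint stands for the part that bears it (a point fixed in the world has none). Each returns a list of dicts, best first, with "confidence" (0 to 1); they miss things now and then, are a little off and sometimes report something else, mostly with a low value. They report only what shows in the picture. A call takes as long as a camera call.
- cut_out(query, camera): "region" (400x640 bool, what is visible of it) and "centre" ([row, column] as shares, 0 to 1, of the picture: columns of its width, rows of its height, amid what is visible of it).
- spot_point(query, camera): "centre" ([row, column] as shares, 0 to 1, of the picture: columns of its width, rows of its height: a listed point, or the origin of a listed thing).
The state is a dict: "t": time; "joint_pos": joint angles; "dq": joint speeds; "joint_torque": joint torques, N m; "ee_pos": TCP position; "tool_rot": TCP orientation; "wrist_force": force on the tool from outside, world axes, zero at the start; "wrist_torque": the same for the moment, N m; "gripper_width": opening from 0.0 (shut) to 1.0 (fully open); "grip_force": force on a finger pad.
Only numpy, scipy, OpenCV 4.12 (cv2) and the standard library are available. Lean on these libraries where they do the work, as an engineer would, in place of code of your own. Each camera call takes 0.05 s, during which the arm holds its last target. There are 200 camera calls.

## Working session

There is one attempt and no reset: what is moved stays moved. The work goes in short steps, Python scripts to look and compute and a shell command to move; the robot and the scene stay as the last step left them, time stands still between calls to the robot, and variables do not carry over. Pictures are saved under pics/ and viewed, at most 10 in all, crops included, and the job is handed in when it is done.

```bash
mkdir -p pics
cat > h.py <<'E'
from bench import *
import numpy as np, cv2
from scipy.spatial.transform import Rotation as R
def pose():
    s=state(); return np.array(s["ee_pos"]), R.from_euler('xyz',s["tool_rot"],degrees=True).as_matrix()
def ray(cam,c,P=None):
    k=calibration(cam); 
    u=c[1]*640; v=c[0]*400
    d=np.array([(u-k["cx"])/k["fx"],-(v-k["cy"])/k["fy"],-1.])
    if cam=="wrist":
        p,Rt=P; T=np.array(k["tool_from_camera"]); return p+Rt@T[:3,3], Rt@T[:3,:3]@d
    a=np.array(k["attitude"],float)
    A=a if a.shape==(3,3) else R.from_euler('xyz',a,degrees=True).as_matrix()
    return np.array(k["eye"]),A@d
def atz(cam,c,z,P=None):
    e,d=ray(cam,c,P); return e+d*(z-e[2])/d[2]
def tri(rays):
    A=0;b=0
    for e,d in rays:
        d=d/np.linalg.norm(d);M=np.eye(3)-np.outer(d,d);A=A+M;b=b+M@e
    return np.linalg.solve(A,b)
E
python3 - <<'E'
from h import *
print(state()); 
for c in ("scene","top","wrist"): print(c,calibration(c))
ims=[camera(c) for c in ("scene","top")]
cv2.imwrite("pics/a.png",cv2.resize(np.vstack(ims),None,fx=.75,fy=.75))
Z=dict(carousel=0,socket_mouth=.135,knob_grip=.055,rod_mid=.155,beaker=0,jar=0,dish=0,slide_box=0)
for n,z in Z.items():
    rs=[]
    for c in ("scene","top"):
        r=spot_point(n,c)[:2]
        for q in r: print(n,c,round(q["confidence"],2),np.round(q["centre"],3),atz(c,q["centre"],z).round(3))
        if r: rs.append(ray(c,r[0]["centre"]))
    if len(rs)==2: print("  tri",tri(rs).round(3))
E
```

```text
{'t': 0.0, 'joint_pos': array([-7.42251456e+01,  3.02779738e+01,  8.21577559e+01,  1.73330083e-03,
        6.76885864e+01, -1.02290577e+01]), 'dq': array([ 0.02434426,  0.04000547, -0.03163335,  0.01624525, -0.06881388,
        0.01363701]), 'joint_torque': array([-2.51662364e-03, -4.42360497e+01, -1.78026974e+01, -3.65875858e-04,
        8.37257219e-03,  1.55587351e-06]), 'ee_pos': array([ 0.27383763, -0.56101321,  0.23033665]), 'tool_rot': array([-1.79877944e+02, -2.36531514e-02,  2.60032271e+01]), 'wrist_force': array([-0.12494945,  0.00800859,  0.05526948]), 'wrist_torque': array([ 0.03276233, -0.0634598 ,  0.04193097]), 'grip_force': 0.0, 'gripper_width': 1.0050023717649883}
scene {'fx': 474.3374470859152, 'fy': 474.3374470859152, 'cx': 326.9379228405705, 'cy': 196.7402193917541, 'eye': array([1.2237034 , 0.49653116, 0.75857193]), 'attitude': array([ 53.08484512,   0.55829338, 128.42225042])}
top {'fx': 362.0583265978342, 'fy': 362.0583265978342, 'cx': 317.0829051347555, 'cy': 198.5812699182703, 'eye': array([ 0.45614239, -0.0573459 ,  0.89830736]), 'attitude': array([  8.857639
[... 1209 characters left out ...]
  ]
beaker scene 0.3 [0.563 0.311] [ 0.722 -0.314  0.   ]
beaker top 0.59 [0.658 0.596] [ 0.44  -0.222  0.   ]
  tri [ 0.437 -0.217  0.004]
jar scene 0.79 [0.446 0.392] [ 0.501 -0.359  0.   ]
jar scene 0.6 [0.465 0.479] [ 0.432 -0.212  0.   ]
jar top 0.75 [0.602 0.691] [ 0.497 -0.373  0.   ]
jar top 0.6 [0.52  0.331] [0.567 0.201 0.   ]
  tri [ 0.495 -0.372 -0.008]
dish scene 0.66 [0.508 0.42 ] [ 0.553 -0.241  0.   ]
dish top 0.9 [0.539 0.604] [ 0.557 -0.236  0.   ]
  tri [ 0.557 -0.235  0.005]
slide_box scene 0.63 [0.564 0.306] [ 0.729 -0.32   0.   ]
slide_box scene 0.24 [0.509 0.422] [ 0.552 -0.236  0.   ]
slide_box top 0.95 [0.379 0.651] [ 0.724 -0.315  0.   ]
  tri [ 0.727 -0.318 -0.001]
```

View pics/a.png

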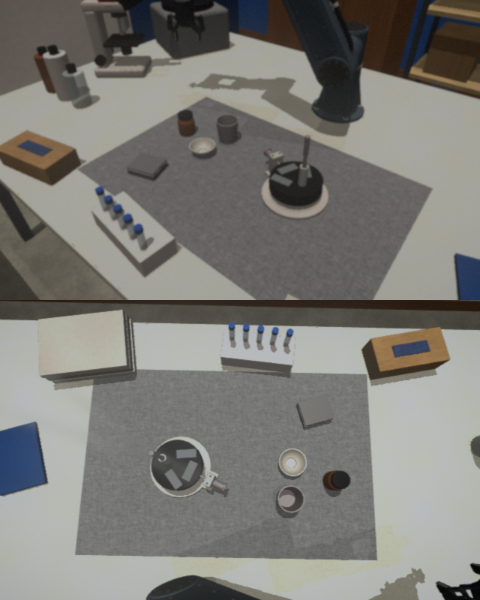

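The scene view puts the carousel right of centre, with the rod upright in the socket and the knob towards the beaker. The top view shows the beaker at about (290,498), the dish at (292,462) and the jar at (337,480). The detections agree with both views.

```bash
cat >> h.py <<'E'
def delta(p,Rw):
    """tool-frame shift mm and rotvec deg from present pose to world pose"""
    q,Rt=pose(); return (Rt.T@(np.array(p)-q)*1000).round(1), np.degrees(R.from_matrix(Rt.T@Rw).as_rotvec()).round(1)
def down(yaw): return R.from_euler('xyz',[180,0,yaw],degrees=True).as_matrix()
E
python3 -c "
from h import *
print(delta((.547,.156,.33),down(70)))"
```

```text
(array([ 560. , -525.4,  -98.7]), array([ -0.,   0., -44.]))
```

```bash
python3 -m jog '[[0,10,-10,-30,0,0,0],[0,38,-36,-60,0,0,0],[0,66,-62,-80,0,0,0],[0,94,-88,-95,0,0,0],[0,122,-114,-100,0,0,0]]' 30
python3 -m jog '[[0,28,-26,0,0,0,0],[0,56,-52,0,0,0,0],[0,84,-78,0,0,0,0],[0,112,-104,0,0,0,0],[0,140,-130,0,0,0,0]]'
python3 -m jog '[[0,28,-26,0,0,0,0],[0,56,-52,0,0,0,0],[0,84,-78,0,0,0,0],[0,112,-104,0,0,0,0],[0,140,-130,0,0,0,0]]'
python3 -c "
from h import *
print(delta((.547,.156,.33),down(70)))"
```

```text
t: 1.32
ee_pos: [0.3329, -0.4098, 0.3332]
tool_rot: [179.7, -0.0, 25.9]
wrist_force: [1.6, 0.2, -0.5]
gripper_width: 1.0
grip_force: 0.0
t: 1.73
ee_pos: [0.4013, -0.2297, 0.3309]
tool_rot: [180.0, -0.0, 26.0]
wrist_force: [0.5, -0.8, 0.4]
gripper_width: 0.999
grip_force: 0.0
t: 2.15
ee_pos: [0.4702, -0.0514, 0.3309]
tool_rot: [180.0, -0.0, 26.0]
wrist_force: [1.0, 0.1, 1.2]
gripper_width: 0.996
grip_force: 0.0
(array([ 159.9, -152.7,    0.9]), array([  0.,  -0., -44.]))
```

```bash
python3 -m jog '[[0,27,-26,0,0,0,-7],[0,54,-52,0,0,0,-14],[0,81,-78,0,0,0,-21],[0,108,-104,0,0,0,-28],[0,135,-130,0,0,0,-35]]'
python3 -m jog '[[0,0,0,0,0,0,-5],[0,0,0,0,0,0,-9],[0,0,0,0,0,0,-9]]'
python3 - <<'E'
from h import *
P=pose(); im=camera("wrist"); cv2.imwrite("pics/w1.png",im)
print(P[0],delta((.547,.156,.33),down(70)))
for n,z in dict(socket_mouth=.135,rod_mid=.155,carousel=0,knob_grip=.055).items():
    for q in spot_point(n,"wrist")[:2]: print(n,round(q["confidence"],2),np.round(np.array(q["centre"])*[400,640]),atz("wrist",q["centre"],z,P).round(4))
for q in cut_out("rod_mid","wrist")[:2]:
    ys,xs=np.nonzero(q["region"]);print(q["confidence"],xs.min(),xs.max(),ys.min(),ys.max())
E
```

```text
t: 2.57
ee_pos: [0.5345, 0.1248, 0.3308]
tool_rot: [180.0, -0.0, 61.4]
wrist_force: [0.8, -0.4, 0.5]
gripper_width: 1.002
grip_force: 0.0
t: 2.82
ee_pos: [0.5342, 0.1238, 0.3304]
tool_rot: [-180.0, 0.0, 70.2]
wrist_force: [0.2, -0.7, -0.2]
gripper_width: 1.001
grip_force: 0.0
[0.53415397 0.12381488 0.33041259] (array([35.2,  0.9,  0.5]), array([-0.,  0., -0.]))
rod_mid 0.64 [148. 326.] [0.5522 0.1544 0.155 ]
carousel 0.92 [158. 318.] [0.5309 0.1241 0.    ]
knob_grip 0.92 [247. 313.] [ 0.4774 -0.0008  0.055 ]
0.61 313 328 142 170
```

View pics/w1.png

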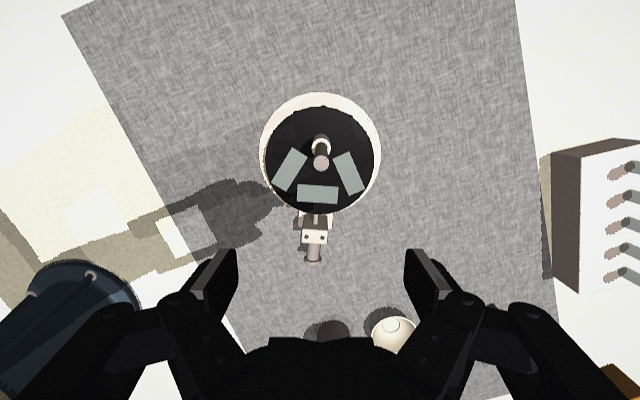

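The carousel shows under the gripper: rod top at about (321,163), socket ring at (321,145), knob at (313,252), with the bracket running slightly left of straight down.

Run:
```python
from h import *
P=pose()
for u,v,z in ((321,163,.235),(321,146,.135),(321,153,.160)): print(atz("wrist",(v/400,u/640),z,P).round(4))
im=cv2.imread("pics/w1.png")[90:280,230:410]; cv2.imwrite("pics/w1c.png",cv2.resize(im,None,fx=3,fy=3,interpolation=cv2.INTER_CUBIC))
```

```text
[0.5466 0.1527 0.235 ]
[0.5476 0.1545 0.135 ]
[0.546  0.1503 0.16  ]
```

View pics/w1c.png

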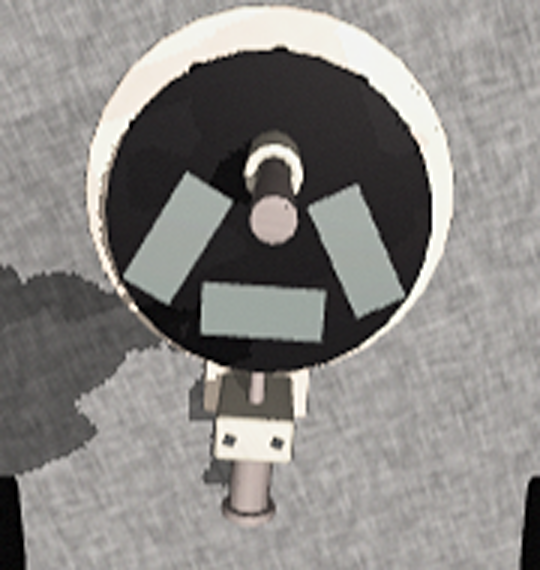

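The crop shows the rod top at (321,163) over the socket ring at (321,145), so it is nearly vertical at about (0.547, 0.153). I'll descend to grasp the handle.

```bash
python3 -m jog '[[0,31,2,5,0,0,0],[0,32,2,40,0,0,0],[0,32,2,80,0,0,0],[0,32,2,115,0,0,0],[0,32,2,143,0,0,0]]' 40
python3 -m jog '[[0,0,0,0,0,0,0],[255,0,0,0,0,0,0],[255,0,0,0,0,0,0],[255,0,0,0,0,0,0],[255,0,0,0,0,0,0]]'
python3 -m jog '[[255,0,0,0,0,0,0],[255,0,0,0,0,0,0],[255,0,0,0,0,0,0],[255,0,0,0,0,0,0],[255,0,0,0,0,0,0]]'
```

```text
t: 3.53
ee_pos: [0.546, 0.1518, 0.1853]
tool_rot: [-179.9, 0.1, 69.9]
wrist_force: [-0.4, -0.1, -0.1]
gripper_width: 0.997
grip_force: 0.0
t: 3.95
ee_pos: [0.5486, 0.1522, 0.1899]
tool_rot: [179.7, -0.1, 70.0]
wrist_force: [-0.3, 0.4, -0.1]
gripper_width: 0.459
grip_force: 0.0
t: 4.37
ee_pos: [0.547, 0.1526, 0.189]
tool_rot: [180.0, -0.1, 70.0]
wrist_force: [-1.3, 0.4, 5.5]
gripper_width: 0.154
grip_force: 38.8
```

```bash
python3 -m jog '[[255,0,0,-10,0,0,0],[255,0,0,-25,0,0,0],[255,0,0,-42,0,0,0],[255,0,0,-60,0,0,0],[255,0,0,-80,0,0,0]]'
python3 -m jog '[[255,0,0,-15,0,0,0],[255,0,0,-22,0,0,0],[255,0,0,-22,0,0,0]]'
python3 - <<'E'
from h import *
P=pose(); im=np.vstack([camera("scene")[90:290,260:480],cv2.resize(camera("wrist"),None,fx=.35,fy=.35)[:,:220]]); cv2.imwrite("pics/l.png",cv2.resize(im,None,fx=1.6,fy=1.6))
print(delta((.438,-.218,P[0][2]),down(70)))
E
```

```text
t: 4.78
ee_pos: [0.5467, 0.1521, 0.2686]
tool_rot: [-180.0, 0.0, 70.0]
wrist_force: [0.1, -0.0, -0.7]
gripper_width: 0.151
grip_force: 39.0
t: 5.03
ee_pos: [0.5481, 0.1523, 0.2919]
tool_rot: [179.7, -0.1, 70.0]
wrist_force: [0.4, -0.5, -1.8]
gripper_width: 0.151
grip_force: 39.0
(array([-384.9,   24.5,   -2.5]), array([-0.,  0.,  0.]))
```

View pics/l.png

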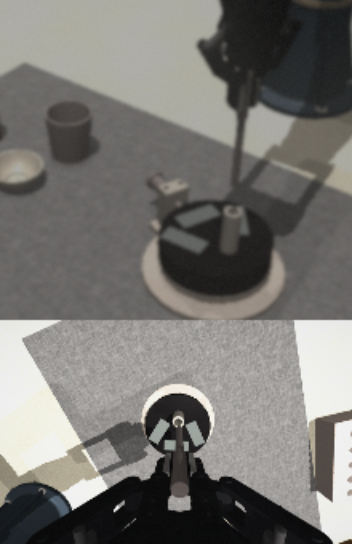

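The rod is clear and hanging straight. The wrist view shows the open socket mouth behind the foot. I'll carry it toward the beaker.

```bash
python3 -m jog '[[255,-15,1,0,0,0,0],[255,-45,3,0,0,0,0],[255,-80,5,0,0,0,0],[255,-117,8,0,0,0,0],[255,-155,10,0,0,0,0]]'
python3 -m jog '[[255,-38,2,0,0,0,0],[255,-74,5,0,0,0,0],[255,-105,7,0,0,0,0],[255,-128,8,0,0,0,0],[255,-140,9,0,0,0,0]]'
python3 -m jog '[[255,-30,2,0,0,0,0],[255,-60,4,0,0,0,0],[255,-80,5,0,0,0,0],[255,-90,5,0,0,0,0],[255,-90,5,0,0,0,0]]'
python3 - <<'E'
from h import *
P=pose(); im=camera("wrist"); t=camera("top")
cv2.imwrite("pics/b.png",np.vstack([im,t])[:,:][:, :].copy()[::1] if 0 else cv2.resize(np.vstack([im,t]),None,fx=.75,fy=.75))
for c in ("wrist","top"):
  for n in ("beaker","rod_foot"):
    for q in spot_point(n,c)[:2]: print(c,n,round(q["confidence"],2),np.round(np.array(q["centre"])*[400,640]),atz(c,q["centre"],0 if n=="beaker" else P[0][2]-.1145,P).round(4))
print(P[0],delta((.438,-.218,.2915),down(70)))
E
```

```text
t: 5.55
ee_pos: [0.5021, 0.0023, 0.2881]
tool_rot: [-179.8, 0.0, 70.1]
wrist_force: [0.0, -0.6, -1.2]
gripper_width: 0.147
grip_force: 39.0
t: 5.97
ee_pos: [0.4625, -0.1337, 0.2883]
tool_rot: [-179.8, 0.0, 69.8]
wrist_force: [0.5, 0.2, -1.1]
gripper_width: 0.15
grip_force: 39.0
t: 6.38
ee_pos: [0.4375, -0.2188, 0.2888]
tool_rot: [-179.9, -0.0, 69.9]
wrist_force: [0.5, -0.1, -0.8]
gripper_width: 0.149
grip_force: 39.0
wrist beaker 0.62 [160. 319.] [ 0.4376 -0.2159  0.    ]
wrist rod_foot 0.97 [190. 321.] [ 0.4395 -0.2152  0.1743]
top beaker 0.58 [262. 381.] [ 0.4437 -0.2201  0.    ]
top rod_foot 0.65 [267. 395.] [ 0.436  -0.217   0.1743]
[ 0.43745525 -0.21881033  0.2887955 ] (array([-1.5,  0.4, -2. ]), array([-0. , -0. ,  0.1]))
```

View pics/b.png

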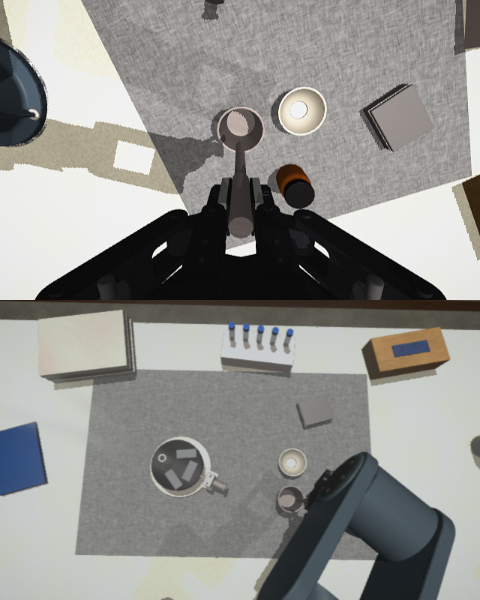

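The foot hangs over the middle of the beaker. I'll lower it off-centre towards tool +x with an 8° tilt, so it ends up leaning on the nearby rim.

```bash
python3 -m jog '[[255,15,0,0,0,-4,0],[255,32,0,10,0,-8,0],[255,32,0,45,0,-8,0],[255,32,0,80,0,-8,0],[255,32,0,115,0,-8,0]]'
python3 -m jog '[[255,2,0,15,0,0,0],[255,4,0,27,0,0,0],[255,5,0,36,0,0,0],[255,6,0,42,0,0,0],[255,6,0,42,0,0,0]]'
python3 - <<'E'
from h import *
P=pose(); im=camera("wrist");s=camera("scene")[130:290,230:430]
cv2.imwrite("pics/c.png",np.vstack([im[100:300,170:470],cv2.resize(s,(300,240))]))
print(P[0],state()["wrist_force"])
E
```

```text
t: 7.1
ee_pos: [0.45, -0.1862, 0.1743]
tool_rot: [179.8, 8.0, 70.2]
wrist_force: [-0.3, -0.5, -0.3]
gripper_width: 0.151
grip_force: 39.0
t: 7.52
ee_pos: [0.4487, -0.1871, 0.1314]
tool_rot: [-179.9, 8.0, 70.0]
wrist_force: [-0.8, 0.6, -0.7]
gripper_width: 0.152
grip_force: 39.0
[ 0.4487209  -0.18706515  0.13141632] [ 0.30360761 -0.88090643 -0.47030328]
```

View pics/c.png

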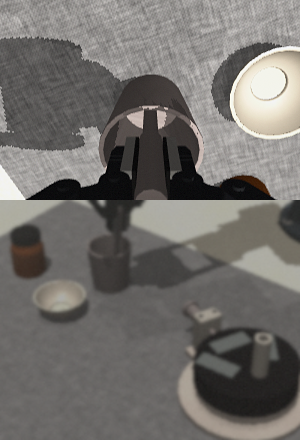

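The rod is inside the beaker and close to the camera-side wall. I'll lower it gently until it touches the floor.

```bash
python3 -m jog '[[255,0,0,2,0,0,0],[255,0,0,4,0,0,0],[255,1,0,5,0,0,0],[255,1,0,5,0,0,0]]'
python3 -m jog '[[255,0,0,1,0,0,0],[255,0,0,2,0,0,0],[255,0,0,2,0,0,0]]'
python3 -m jog '[[255,0,0,1,0,0,0],[255,0,0,2,0,0,0],[255,0,0,2,0,0,0]]'
```

```text
t: 7.95
ee_pos: [0.449, -0.1874, 0.1272]
tool_rot: [180.0, 8.0, 70.0]
wrist_force: [0.0, -0.2, -0.8]
gripper_width: 0.147
grip_force: 39.0
t: 8.2
ee_pos: [0.4488, -0.1876, 0.125]
tool_rot: [-180.0, 8.0, 70.0]
wrist_force: [-0.0, -0.3, -0.5]
gripper_width: 0.15
grip_force: 39.0
t: 8.45
ee_pos: [0.4487, -0.1879, 0.1229]
tool_rot: [-180.0, 8.0, 70.0]
wrist_force: [-0.0, -0.5, -1.0]
gripper_width: 0.15
grip_force: 39.0
```

```bash
python3 -m jog '[[255,0,0,1,0,0,0],[255,0,0,2,0,0,0],[255,0,0,2,0,0,0]]'
python3 -m jog '[[255,0,0,1,0,0,0],[255,0,0,2,0,0,0],[255,0,0,2,0,0,0]]'
```

```text
t: 8.7
ee_pos: [0.4486, -0.1881, 0.1209]
tool_rot: [-180.0, 8.0, 70.0]
wrist_force: [-0.3, 0.5, -1.6]
gripper_width: 0.153
grip_force: 39.0
t: 8.95
ee_pos: [0.4485, -0.1884, 0.119]
tool_rot: [-180.0, 8.0, 70.0]
wrist_force: [-0.7, 0.8, -1.1]
gripper_width: 0.152
grip_force: 39.0
```

```bash
python3 -m jog '[[255,0,0,1,0,0,0],[255,0,0,2,0,0,0],[255,0,0,2,0,0,0]]'
```

```text
t: 9.2
ee_pos: [0.4489, -0.1888, 0.1182]
tool_rot: [179.9, 8.0, 70.0]
wrist_force: [-0.6, 1.6, 8.8]
gripper_width: 0.154
grip_force: 40.4
```

```bash
python3 -m jog '[[255,0,0,1,0,0,0],[255,0,0,2,0,0,0],[255,0,0,2,0,0,0]]'
```

```text
t: 9.45
ee_pos: [0.4492, -0.1892, 0.1178]
tool_rot: [179.8, 8.1, 70.0]
wrist_force: [-1.6, 4.0, 20.8]
gripper_width: 0.154
grip_force: 42.6
```

```bash
python3 -m jog '[[255,0,0,-2,0,0,0],[225,0,0,-2,0,0,0],[205,0,0,-2,0,0,0],[180,0,0,-2,0,0,0],[120,0,0,-2,0,0,0]]'
python3 -m jog '[[60,0,0,0,0,0,0],[0,0,0,0,0,0,0],[0,0,0,0,0,0,0],[0,0,0,0,0,0,0],[0,0,0,0,0,0,0]]'
python3 - <<'E'
from h import *
im=camera("wrist");s=camera("scene")[100:260,230:430]
cv2.imwrite("pics/d.png",np.vstack([im[100:400,120:520],cv2.resize(s,(400,300),interpolation=cv2.INTER_CUBIC)]))
E
```

```text
t: 9.87
ee_pos: [0.4483, -0.1886, 0.1167]
tool_rot: [-180.0, 8.0, 70.0]
wrist_force: [-0.2, -0.1, -0.3]
gripper_width: 0.424
grip_force: 0.0
t: 10.28
ee_pos: [0.4485, -0.1887, 0.1171]
tool_rot: [-180.0, 8.0, 70.0]
wrist_force: [0.6, -1.6, 0.1]
gripper_width: 0.995
grip_force: 0.0
```

View pics/d.png

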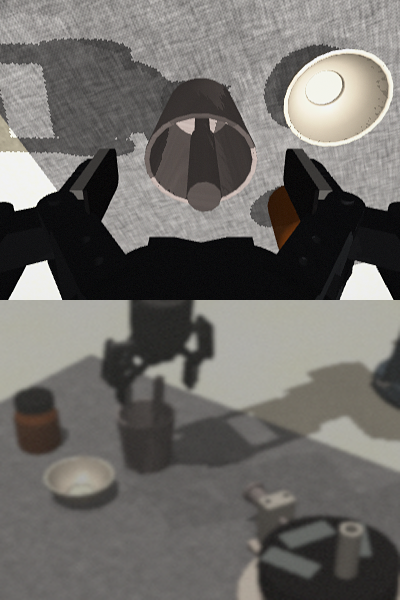

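The rod is let go and leans on the rim, with its top at about (323,296) in wrist pixels. The beaker is upright. I'll retract along the rod, then go to the knob.

```bash
python3 -m jog '[[0,0,0,-20,0,0,0],[0,0,0,-50,0,0,0],[0,0,0,-85,0,0,0],[0,0,0,-120,0,0,0],[0,0,0,-135,0,0,0]]'
python3 - <<'E'
from h import *
P=np.array([.53415,.12381,.33041]),down(70.1)
f=lambda u,v,z: atz("wrist",((v/3+90)/400,(u/3+230)/640),z,P)
a,b,c=f(257,388,.055),f(250,487,.066),f(250,515,.055)
print(a,b,c,np.degrees(np.arctan2(*(a-c)[1::-1])))
print(delta((.478,-.001,.2),down(67)))
E
```

```text
t: 10.8
ee_pos: [0.4569, -0.1715, 0.2551]
tool_rot: [179.6, 8.1, 70.0]
wrist_force: [0.2, -0.5, 0.3]
gripper_width: 0.995
grip_force: 0.0
[0.49767178 0.04253162 0.055     ] [ 0.47647509 -0.00482397  0.066     ] [ 0.46825775 -0.02626257  0.055     ] 66.85010964689067
(array([173.5, -38.7,  30.8]), array([0.6, 8. , 3. ]))
```

```bash
python3 -m jog '[[0,35,-8,-10,0,2,1],[0,72,-16,0,0,4,2],[0,108,-24,10,0,6,3],[0,142,-32,20,0,8,3],[0,173,-39,31,0,8,3]]'
python3 -m jog '[[0,0,0,0,0,0,0],[0,0,0,0,0,0,0]]'
python3 - <<'E'
from h import *
P=pose(); im=camera("wrist"); cv2.imwrite("pics/k.png",im)
print(P[0],state()["tool_rot"])
for n,z in dict(knob_grip=.055,carousel=0,socket_mouth=.135).items():
    for q in spot_point(n,"wrist")[:2]: print(n,round(q["confidence"],2),np.round(np.array(q["centre"])*[400,640]),atz("wrist",q["centre"],z,P).round(4))
camera("scene"); 
for n in ("rod_foot","beaker","rod_mid"):
    for q in spot_point(n,"scene")[:1]: print(n,q["confidence"],atz("scene",q["centre"],{"rod_foot":.006,"beaker":0,"rod_mid":.084}[n]).round(3))
E
```

```text
t: 11.22
ee_pos: [0.4752, 0.0003, 0.1959]
tool_rot: [179.8, -0.1, 66.9]
wrist_force: [0.3, 0.1, 1.0]
gripper_width: 0.999
grip_force: 0.0
t: 11.38
ee_pos: [0.4746, 0.0005, 0.1954]
tool_rot: [179.9, 0.0, 67.2]
wrist_force: [0.5, -0.2, 0.1]
gripper_width: 1.002
grip_force: 0.0
[0.4745617  0.00051046 0.19539615] [1.79792243e+02 2.48955456e-02 6.71110847e+01]
knob_grip 0.85 [188. 322.] [ 0.4772 -0.0012  0.055 ]
carousel 0.56 [ 47. 325.] [0.5343 0.1261 0.    ]
beaker 0.8 [ 0.44  -0.224  0.   ]
rod_mid 0.53 [ 0.438 -0.194  0.084]
```

View pics/k.png

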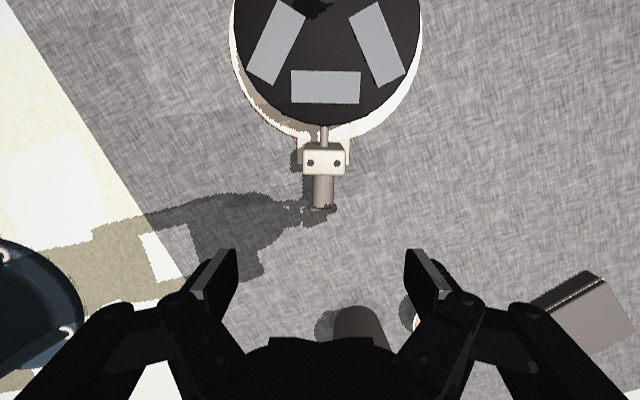

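The knob waist runs from about (323,175) to (322,205), with the flange at row 207 and the bracket above at rows 143–175. It is aligned with the tool. I'll descend to it.

```bash
python3 -c "
from h import *
print(delta((.4764,-.003,.035),down(67)))"
python3 -m jog '[[0,-3,3,30,0,0,0],[0,-3,3,65,0,0,0],[0,-3,3,100,0,0,0],[0,-3,3,135,0,0,0],[0,-3,3,160,0,0,0]]' 80
python3 -c "
from h import *
print(delta((.4764,-.003,.035),down(67)))"
```

```text
(array([ -1. ,   0.4, 161.5]), array([ 0.3, -0. , -0.1]))
t: 12.2
ee_pos: [0.477, -0.0053, 0.034]
tool_rot: [179.9, 0.0, 66.9]
wrist_force: [-0.8, -0.2, -0.3]
gripper_width: 0.998
grip_force: 0.0
(array([ 1.9, -1.5, -1. ]), array([ 0.1,  0. , -0.1]))
```

```bash
python3 -m jog '[[0,2,-2,-1,0,0,0],[255,2,-2,-1,0,0,0],[255,2,-2,-1,0,0,0],[255,2,-2,-1,0,0,0],[255,2,-2,-1,0,0,0]]' 80
python3 -m jog '[[255,0,0,0,0,0,0],[255,0,0,0,0,0,0],[255,0,0,0,0,0,0],[255,0,0,0,0,0,0]]'
```

```text
t: 12.62
ee_pos: [0.4778, -0.0026, 0.0389]
tool_rot: [179.6, -0.0, 67.0]
wrist_force: [-0.4, 0.9, -0.2]
gripper_width: 0.451
grip_force: 0.0
t: 12.95
ee_pos: [0.4762, -0.002, 0.0387]
tool_rot: [179.8, -0.0, 66.9]
wrist_force: [-2.9, 0.9, 9.4]
gripper_width: 0.228
grip_force: 77.8
```

```bash
python3 -m jog '[[255,-4,0,0,0,0,0],[255,-8,0,0,0,0,0],[255,-12,0,0,0,0,0],[255,-16,0,0,0,0,0],[255,-16,0,0,0,0,0]]'
python3 - <<'E'
from h import *
print(state()["ee_pos"],state()["wrist_force"])
P=pose();camera("wrist")
for q in spot_point("knob_grip","wrist")[:1]: print(q["confidence"],atz("wrist",q["centre"],.055,P).round(4))
E
```

```text
t: 13.37
ee_pos: [0.4699, -0.0163, 0.0387]
tool_rot: [179.8, -0.1, 66.9]
wrist_force: [-1.1, 5.8, 11.0]
gripper_width: 0.23
grip_force: 77.8
[ 0.46989377 -0.01631234  0.03871889] [-1.11707008  5.78741247 11.00716447]
0.75 [ 0.471  -0.0145  0.055 ]
```

```bash
python3 -m jog '[[255,-1,0,0,0,0,0],[255,-2,0,0,0,0,0],[255,-2,0,0,0,0,0],[255,-2,0,0,0,0,0]]'
```

```text
t: 13.8
ee_pos: [0.4697, -0.0168, 0.0387]
tool_rot: [179.7, -0.2, 66.9]
wrist_force: [0.5, 11.8, 9.0]
gripper_width: 0.232
grip_force: 77.8
```

The plunger is against its stop: the force rose from 6 to 12 N with hardly any motion. I'll hold it and check everything once.

```bash
python3 -m jog '[[255,0,0,0,0,0,0],[255,0,0,0,0,0,0],[255,0,0,0,0,0,0],[255,0,0,0,0,0,0],[255,0,0,0,0,0,0]]'
python3 -m jog '[[255,0,0,0,0,0,0],[255,0,0,0,0,0,0],[255,0,0,0,0,0,0],[255,0,0,0,0,0,0],[255,0,0,0,0,0,0]]'
python3 - <<'E'
from h import *
cv2.imwrite("pics/e.png",cv2.resize(camera("scene")[110:290,220:460],None,fx=2.5,fy=2.5))
E
```

```text
t: 14.22
ee_pos: [0.4697, -0.0168, 0.0387]
tool_rot: [179.7, -0.2, 66.9]
wrist_force: [1.0, 11.9, 9.8]
gripper_width: 0.226
grip_force: 77.8
t: 14.63
ee_pos: [0.4697, -0.0168, 0.0387]
tool_rot: [179.7, -0.2, 66.9]
wrist_force: [1.6, 12.0, 9.6]
gripper_width: 0.231
grip_force: 77.8
```

View pics/e.png

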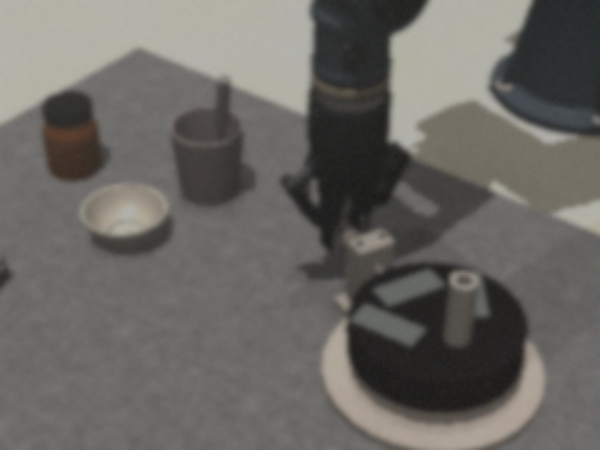

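The rod leans in the upright beaker at about (222,110), the bystanders stand where they were, and the gripper holds the knob back.

```bash
python3 -c "
from bench import *
print(job_done())"
```

```text
the job is handed in; nothing more can be done
None
```

I handed the job in at about 14.7 s of the 58 s allowed: the rod is let go and leaning in the upright beaker, the gripper is holding the plunger back against its stop, and the jar, dish and slide box were never touched; the hand-in returned no verdict.

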